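# Refit the lid of a steel tool box: line up the hinge and slide the hinge pin home

### The arm

A 7-joint arm with a two-finger parallel gripper is mounted at the origin on the work surface. World frame = base frame: x ahead of the robot, y to its left, z up, the work surface at z = 0. Lengths are in m, angles in rad, forces in N, time in s.
With the tool pointing down it reaches from about 0.4 to 0.75 m from the base axis. Payload 19.5 kg.
Tool frame: the origin (TCP) lies on the centre line of the jaws, within the pads' length; the fingertips stand 19 mm ahead of it and the grasp point (between the pads) is the TCP; y points along the fingers, z is the direction in which the jaws open and shut, and the axes are right-handed (so a half turn about y gives the same grasp; the last joint's range is limited). The gripper opens to 85 mm and grips with 20 to 120 N. Pads are 22 mm wide; open, the fingers measure 114 mm over their backs; the gripper's body (76 mm by 85 mm) begins 54 mm behind the grasp point. The pads swing forward as they close: fully open they stand 13 mm farther back than shut.
Start: joints at [-1.354, 0.707, -0.028, 1.485, 0.022, 0.951, -0.075], TCP at [0.147, 0.556, 0.227] pointing down, gripper open.
Joint ranges: [-2.71, 2.71], [-0.32, 2.16], [-1.57, 1.52], [0, 2.45], [-1.46, 4.6], [0, 2.02], [-2.83, 2.83]. Speed limits (rad/s): [1.89, 1.89, 2.57, 2.57, 3.01, 3.01, 3.01].

### API

Orientations are given as a rotation vector (axis times angle).
In Python, from cell import sensors, imaging, r gives the robot as it stands.
- The arm moves only by the tool arm_command, never from a script. Its argument "plan" is a list of rows, each a list of 5 numbers: the opening, from 0 (shut) to 1 (fully open), then the shift along the tool's x, y, z in m, then the turn about the tool's y in degrees. In form: [[hand, tx, ty, tz, turn], ...]. A call has 1 to 8 rows; each row is the pose to reach, as a shift and turn from the pose measured when the call began, along the tool's axes at that moment; what a row does not reach only later rows make up. A row lasts 1/12 s, in which the tool goes at most 41.7 mm and 7.16 degrees, less where a joint would pass 70% of its speed; a pose out of reach is approached as far as the arm can. A call with a gripper value outside its range is refused whole. The fingers move at their own pace and stop on an object; "force" is the grip in N (left out, the last holds). Time passes only in rows, so rows that repeat a pose let the fingers close. It gives the time, the measured TCP pose, the force and the opening at its end, in the units of the state.
- sensors.read_state(): the state, without advancing time (a new reading comes with each control period).
- imaging.read_camera(name): name is "scene" or "top" or "wrist"; returns (picture, depth): 420x560x3 uint8, red, green, blue; 420x560 float32, m along the optical axis (not along the pixel's ray), 0 where there is no reading.
- imaging.calibration(name): a dict with "fovy" (degrees; the focal length in pixels is half the picture's height over the tangent of half this angle, whatever the lens; pixels are square), "cx", "cy" (the principal point, pixels), "k1" (the pictures are not rectified: a ray, as slopes to the right and down, at radius r is drawn at 1 + k1 r^2 times it, then the intrinsics apply), "world_to_cam" (4x4, takes a point from world to camera coordinates); the wrist camera has in their place "T_tool_cam" (4x4, takes a point from camera to tool coordinates, whose origin is the TCP and whose axes are the tool frame's). Camera axes: x right, y down, z forward; pixel columns grow to the right and rows downward; lengths in m; the calibration is good to about 2 mm. A picture is of the moment at which its call begins: read the wrist's pose just before it. calibration takes no time and is no camera call.
- r.job_done(): hands the job in, once; it reports no verdict.
The state is a dict: "time": time; "joints": joint angles; "joint_velocities": joint speeds; "effort": joint torques, N m; "tcp_pos": TCP position; "tool_rot": TCP orientation; "contact_force": force on the tool from outside, world axes, zero at the start; "wrist_torque": the same for the moment, N m; "gripper_width": finger opening in m.
Only numpy, scipy, OpenCV 4.12 (cv2) and the standard library are available. Lean on these libraries where they do the work, as an engineer would, in place of code of your own. Each camera call takes 0.05 s, during which the arm holds its last target.

### The job

The lid of the blue steel tool box has been laid back on, but its hinge is not lined up, its two hinge leaves sit askew on finger-tight screws, and the hinge pin is only started in the first barrel. Slide the lid back, bring its two barrels into line with those on the box, then work the pin right through all five barrels until its head rests against the first one, with the lid lying flat and square. Feel for the holes and never ram the pin, and leave the other things on the bench where they are.

Things in the scene. Friction and masses are not known exactly. Their poses are not given: they have to be found in the camera images.
- toolbox: Blue sheet-steel box, 140 (x) x 220 (y) x 90 (z) mm, open on top, fast to the bench. Origin: centre of its underside; +x to its rear (hinge) side, +y along the hinge, z up; -x is its front. Three steel hinge barrels stand on leaves 5 mm thick welded to the outside of the rear wall (leaves at x 70 to 75), at y -87 to -37 (the first), -1 to 25 and 61 to 87 mm.
- hinge_start (a point): Point on the box's hinge axis (box x 76, z 106 mm, along y) in the outer end face of the first box barrel (box y -87); axes as the box. The pin goes in here, towards +y. All barrels, of box and lid, are tubes 22 mm outside with a 13.6 mm bore.
- lid: Loose blue steel lid, 0.6 to 0.8 kg, flat on the box rim; axes as the box. Origin on the underside of its 4 mm top sheet, at the box's x = y = 0, z = 90 mm when nominally placed. Sheet: x -78 to 65, y -119 to 119 mm. It starts 10 to 30 mm too far forward (box -x), turned up to 1.2 degrees, and stays where left; a push of 3 to 12 N slides it. Pushed back all the way it stops 5 mm past nominal.
- lid_hinge (a point): Nominal point on the lid's hinge axis (lid x 76, y 12, 16 mm above the lid's origin). The real lid barrels, at lid y -32 to -6 and 30 to 56 (5 mm play each way between the box's), are each on a slotted leaf that sits anywhere from 5 mm forward to 5 mm back (lid x) of nominal; this is not in the measured poses: feel it or look.
- lid_front (a point): Middle of the outer face of the lid's front skirt (lid x -80, y 0), 5 mm below the sheet's underside; skirt 4 mm thick, hanging 13 mm (end skirts, outer faces y +-119: 16 mm). A push here slides the lid back. Each leaf slides 6 mm either way of nominal at 1 to 2 N, less than the lid, and stays; flat strap under its barrel, top 8 mm above the sheet's underside.
- pin: Loose bright steel hinge pin, 0.17 kg: shaft 12 mm in diameter, 184 mm long, the end chamfered to a 9 mm flat nose; head 22 mm in diameter, 8 mm thick. Origin: on its axis, halfway along the shaft; +y points to the nose (x and z turn as it rolls). It starts with its nose 40 to 48 mm deep in the first box barrel, the rest sticking out at the box's -y end.
- pin_head (a point): Point on the pin's axis in the underside of its head (pin y -92), the face that comes to rest on the end of the first box barrel; the head's outer end is 8 mm farther out. With 1.6 mm of play in the bores the head hangs 8 to 15 mm low at first; pushed there it binds in the barrel, held level it slides, and once half-way in it can be pushed home on its head.
- pin_nose (a point): Point on the pin's axis in its nose (pin y +92); home, it stands 10 mm out of the last box barrel. At the start it sits up to 2 mm above the hinge axis. Its chamfer finds a lid barrel up to about 2 mm out of line and draws it over; one farther out blocks the pin, and the push is felt to rise. A lid barrel flush with the box barrel beside it is in line.
- valve: Bystander: flanged blue stop valve with a handwheel, about 120 x 85 x 145 mm; origin at the centre of its underside. Leave it alone.
- tin: Bystander: round tin, 85 mm diameter, 105 mm high; origin at the centre of its underside. Leave it alone.
- spanner: Bystander: steel spanner 200 mm long lying flat. Leave it alone.
- padlock: Bystander: brass padlock about 80 x 45 x 22 mm lying flat. Leave it alone.
Mind the look-alikes: they are no part of the job. Of the things that look like the pin, the middle-sized one is meant.

How it is judged:
By the outcome, as a careful person would: the job done as asked, in the order asked, and still so for the second after the job is handed in, with the robot touching nothing.
It also fails if it takes over 58 s, if anything falls off the work surface, if the arm or the gripper's body presses on something with over 40 N, if the wrist force passes 120 N, or if a joint passes its speed limit or range.

## Working session

There is one attempt and no reset: what is moved stays moved. The work goes in short steps, Python scripts to look and compute and a tool call to move; the robot and the scene stay as the last step left them, time stands still between calls to the robot, and variables do not carry over. Pictures are saved under pics/ and viewed, and the job is handed in when it is done.

Besides the shell and the picture viewer there is one more tool, called after "Request:" as name(argument=value, ...), one argument or row to a line, values as JSON. arm_command: Moves the arm, as the interface text tells. Its arguments: {"type":"object","properties":{"plan":{"type":"array"},"force":{"type":"number"}},"required":["plan"]}

```bash
ls; mkdir -p pics; cat > h.py <<'E'
import numpy as np, cv2
from scipy.spatial.transform import Rotation as R
from cell import sensors, imaging, r
def K(c):
    f=210/np.tan(np.radians(c['fovy'])/2); return f
def rays(c,uv):
    f=K(c); uv=np.atleast_2d(np.array(uv,float))
    m=np.array([[f,0,c['cx']],[0,f,c['cy']],[0,0,1]])
    p=cv2.undistortPoints(uv[:,None,:],m,np.array([c['k1'],0,0,0,0.]),None,None)[:,0]
    return np.c_[p,np.ones(len(p))]
def cam2w(name,st=None):
    c=imaging.calibration(name)
    if name!='wrist': return c,np.linalg.inv(c['world_to_cam'])
    T=np.eye(4);T[:3,:3]=R.from_rotvec(st['tool_rot']).as_matrix();T[:3,3]=st['tcp_pos']
    return c,T@np.array(c['T_tool_cam'])
def onplane(name,uv,z,st=None):
    c,T=cam2w(name,st); d=rays(c,uv)@T[:3,:3].T; o=T[:3,3]
    return o+d*((z-o[2])/d[:,2])[:,None]
def depthpt(name,uv,D,st=None):
    c,T=cam2w(name,st); uv=np.atleast_2d(uv)
    z=np.array([D[int(v),int(u)] for u,v in uv])
    return (rays(c,uv)*z[:,None])@T[:3,:3].T+T[:3,3]
def project(name,P,st=None):
    c,T=cam2w(name,st); W=np.linalg.inv(T); f=K(c)
    q=np.atleast_2d(P)@W[:3,:3].T+W[:3,3]; s=q[:,:2]/q[:,2:]; rr=(s**2).sum(1,keepdims=True)
    return s*(1+c['k1']*rr)*f+[c['cx'],c['cy']]
def snap(name,fn):
    st=sensors.read_state(); im,D=imaging.read_camera(name)
    cv2.imwrite('pics/'+fn+'.png',im[:,:,::-1]); np.savez('pics/'+fn+'.npz',im=im,D=D,pos=st['tcp_pos'],rot=st['tool_rot'])
    return st,im,D
def load(fn):
    z=np.load('pics/'+fn+'.npz'); return dict(tcp_pos=z['pos'],tool_rot=z['rot']),z['im'],z['D']
E
python3 - <<'E'
from h import *
for n in ('scene','top','wrist'):
    st,im,D=snap(n,n+'0'); print(imaging.calibration(n))
print(st); print(R.from_rotvec(st['tool_rot']).as_matrix())
E
```

```text
pics
{'fovy': 43.67579287952979, 'cx': 287.2309361862779, 'cy': 211.1101681846168, 'k1': 0.037136421644081284, 'world_to_cam': array([[-0.01839382,  0.99978572, -0.00949595, -0.01191049],
       [ 0.71687919,  0.00656729, -0.69716648, -0.30287847],
       [-0.69695473, -0.019631  , -0.71684638,  1.71033108],
       [ 0.        ,  0.        ,  0.        ,  1.        ]])}
{'fovy': 56.079866800686446, 'cx': 274.93761612704515, 'cy': 209.78883596282677, 'k1': -0.04144777147641227, 'world_to_cam': array([[-0.02044362, -0.99953404, -0.02266618,  0.03386554],
       [-0.99225278,  0.02306297, -0.12207587,  0.5501059 ],
       [ 0.12254174,  0.01999491, -0.99226192,  0.95309571],
       [ 0.        ,  0.        ,  0.        ,  1.        ]])}
{'fovy': 61.693138743213744, 'cx': 279.1150972825966, 'cy': 211.1249751439832, 'k1': -0.06747775540718144, 'T_tool_cam': array([[ 7.86436110e-04,  9.55297668e-01,  2.95644630e-01,
        -7.55344183e-02],
       [-7.23594686e-04, -2.95644100e-01,  9.55297882e-01,
        -1.46864915e-01],
       [ 9.99999429e-01, -9.65207633e-04,  4.58743120e-04,
      
[... 246 characters left out ...]
elocities': array([ 0.00046286, -0.00110715, -0.00057629,  0.00050447, -0.00029351,
       -0.00096949,  0.00065   ]), 'effort': array([ 2.35979933e-03, -8.84283543e+01,  1.23738136e+00, -2.36452442e+01,
        1.71939447e-02,  5.06037235e-03, -5.37797041e-05]), 'tcp_pos': array([0.14710666, 0.55563596, 0.22699776]), 'tool_rot': array([-1.56216009,  0.20325172, -0.20313905]), 'contact_force': array([-0.23277865, -0.41122216, -0.31060962]), 'wrist_torque': array([ 0.03199111, -0.01191399, -0.00565496]), 'gripper_width': 0.08523861114825636}
[[ 9.66694207e-01 -1.90728181e-04  2.55934120e-01]
 [-2.55934186e-01 -9.11153699e-04  9.66693779e-01]
 [ 4.88195737e-05 -9.99999567e-01 -9.29620865e-04]]
```

View pics/scene0.png

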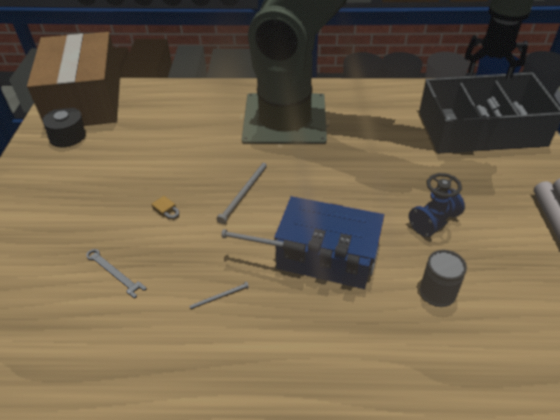

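View pics/top0.png

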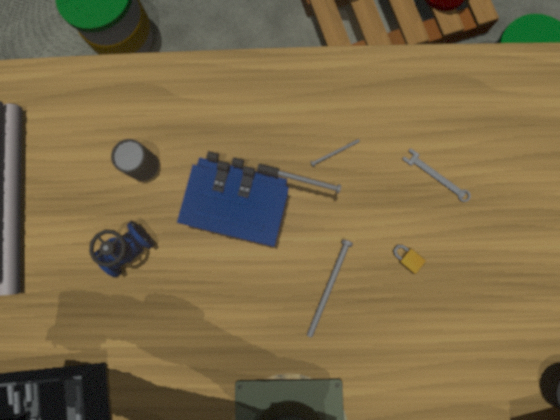

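View pics/wrist0.png

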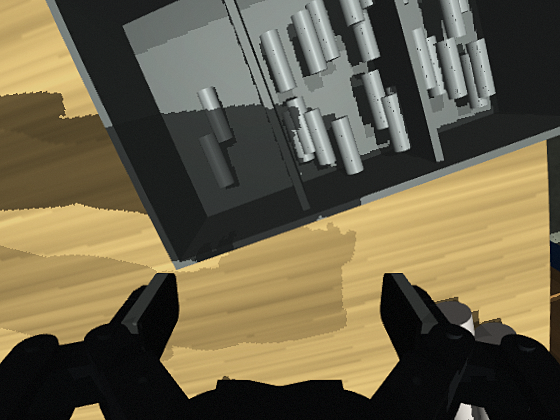

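The scene picture shows the blue box at about (330,240), with the pin sticking out to the left and its head at (224,234). The top picture shows the lid at (235,200), box barrels at (213,157), (238,162) and (268,170), and the pin head at (338,188). The look-alike pins lie loose at (330,290) and (335,152). The wrist view shows only the parts bin.

```bash
python3 - <<'E'
from h import *
st,im,D=load('top0')
hsv=cv2.cvtColor(im,cv2.COLOR_RGB2HSV)
m=cv2.inRange(hsv,(105,120,40),(130,255,255)); m[:,160:]=m[:,160:]; m[:, :165]=0
n,l,s,c=cv2.connectedComponentsWithStats(m); k=1+np.argmax(s[1:,4]); m=(l==k).astype(np.uint8)
cs,_=cv2.findContours(m,0,1); ct=max(cs,key=cv2.contourArea)[:,0].astype(float)
ys,xs=np.nonzero(m); P=depthpt('top',np.c_[xs,ys],D); print('z pct',np.percentile(P[:,2],[5,25,50,75,95]))
W=onplane('top',ct,0.094)
rect=cv2.minAreaRect((W[:,:2]*1000).astype(np.float32)); print(rect, cv2.boxPoints(rect))
for n_,uv in dict(b3=(213,157),b2=(238,162),b1=(268,170),l2=(221,170),l1=(248,175),head=(338,188),pinmid=(300,178)).items():
    print(n_,depthpt('top',[uv],D)[0].round(4), onplane('top',[uv],.106)[0].round(4))
i=cv2.resize(im[130:260,160:360],None,fx=4,fy=4,interpolation=cv2.INTER_CUBIC); cv2.imwrite('pics/topz.png',i[:,:,::-1])
E
```

```text
z pct [0.09104669 0.09359424 0.09482791 0.09603962 0.09776755]
((566.9627685546875, 117.82115173339844), (232.4318389892578, 159.62646484375), 74.7664566040039) [[459.41776   26.65998 ]
 [613.43536  -15.282524]
 [674.5078   208.98233 ]
 [520.4902   250.92484 ]]
b3 [0.668  0.1625 0.1186] [0.6714 0.1647 0.106 ]
b2 [0.6552 0.1042 0.1157] [0.6576 0.1053 0.106 ]
b1 [0.6344 0.0345 0.115 ] [0.6364 0.0348 0.106 ]
l2 [0.6407 0.1467 0.1   ] [0.6394 0.1457 0.106 ]
l1 [0.6249 0.0817 0.1095] [0.6257 0.082  0.106 ]
head [ 0.5896 -0.1276  0.1059] [ 0.5896 -0.1276  0.106 ]
pinmid [ 0.6151 -0.0397  0.1077] [ 0.6154 -0.0398  0.106 ]
```

View pics/topz.png

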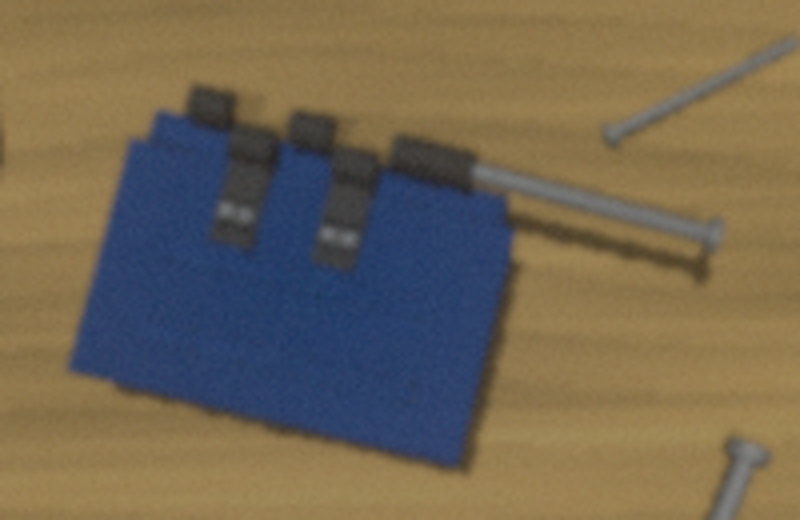

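Tool axes already run nearly along the box axes (yaw about -15°). I'll move so the wrist camera looks at the hinge.

Request:
arm_command(
  plan=[
    [1,0.65,0,-0.31,0],
    [1,0.65,0,-0.31,0],
    [1,0.65,0,-0.31,0],
    [1,0.65,0,-0.31,0],
    [1,0.65,0,-0.31,0],
    [1,0.65,0,-0.31,0],
    [1,0.65,0,-0.31,0],
    [1,0.65,0,-0.31,0],
  ],
)

```text
time: 0.82
tcp_pos: [0.4025, 0.3384, 0.2274]
tool_rot: [-1.562, 0.203, -0.203]
contact_force: [0.3, 1.4, -0.2]
gripper_width: 0.0856
```

Request:
arm_command(
  plan=[
    [1,0.345,0,-0.164,0],
    [1,0.345,0,-0.164,0],
    [1,0.345,0,-0.164,0],
    [1,0.345,0,-0.164,0],
    [1,0.345,0,-0.164,0],
    [1,0.345,0,-0.164,0],
    [1,0.345,0,-0.164,0],
    [1,0.345,0,-0.164,0],
  ],
)

```text
time: 1.48
tcp_pos: [0.6565, 0.1225, 0.2274]
tool_rot: [-1.562, 0.204, -0.203]
contact_force: [1.1, 1.2, 0.8]
gripper_width: 0.085
```

Request:
arm_command(
  plan=[
    [1,0.025,0,-0.02,0],
    [1,0.025,0,-0.02,0],
    [1,0.025,0,-0.02,0],
  ],
)

```text
time: 1.73
tcp_pos: [0.676, 0.0949, 0.2264]
tool_rot: [-1.563, 0.207, -0.204]
contact_force: [0.1, 1.8, 1.4]
gripper_width: 0.0852
```

```bash
python3 - <<'E'
from h import *
st,im,D=snap('wrist','w1'); print(st['time'],st['tcp_pos'],st['tool_rot'],st['contact_force'],st['joints'])
E
```

```text
1.7333 [0.67598573 0.09494081 0.22637542] [-1.56256254  0.20656791 -0.20431804] [0.1384457  1.75331776 1.35699012] [-0.14326541  0.90265239 -0.12119785  1.00455036  0.10147845  1.24143397
  1.05745774]
```

View pics/w1.png

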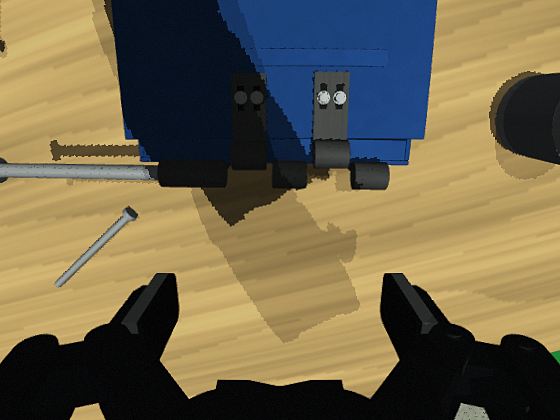

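The wrist picture shows the box barrels at (192,174), (289,175) and (370,176). The lid barrels are at (250,155) and (332,153), about 20 px forward, and the pin runs from (150,172) to (0,168). I'll fit the hinge line using depth.

```bash
cat > fit.py <<'E'
from h import *
def cloud(fn):
    st,im,D=load(fn); v,u=np.nonzero(D>0); k=v<268; u,v=u[k],v[k]
    return depthpt('wrist',np.c_[u,v],D,st),u,v,im,st
def frame(o,yaw):
    ex=np.array([np.cos(yaw),np.sin(yaw)]); ey=np.array([-ex[1],ex[0]]); return np.array(o),ex,ey
def tob(P,F):
    o,ex,ey=F; d=P[:,:2]-o; return np.c_[d@ex,d@ey,P[:,2]]
E
python3 - <<'E'
from fit import *
P,u,v,im,st=cloud('w1')
F=frame((0.5805,0.113),-0.262)
B=tob(P,F)*1000
print('bench z',np.median(B[(v>200)&(u>450)&(u<490)],0), 'lid sheet z',np.percentile(B[(u>150)&(u<220)&(v>20)&(v<120),2],[10,50,90]))
for n,(a,b,c,d) in dict(b1=(163,160,224,188),b2=(276,162,303,188),b3=(355,164,386,190),l1=(236,142,264,168),l2=(317,142,347,164),pin=(10,162,140,182)).items():
    s=(u>=a)&(u<=b if False else u<=c)&(v>=b)&(v<=d)&(B[:,2]>100)
    q=B[s]; print(n,len(q),'y',np.percentile(q[:,1],[1,50,99]).round(1),'zmax',np.percentile(q[:,2],[50,98]).round(1),'x',np.percentile(q[:,0],[1,50,99]).round(1),'xtop',np.median(q[q[:,2]>np.percentile(q[:,2],90)],0).round(1))
E
```

```text
bench z [164.29784632 228.29138096   0.4545763 ] lid sheet z [93.43052346 94.46028454 95.65721649]
b1 1712 y [-79.5 -56.3 -33.9] zmax [115.5 118. ] x [62.5 71.2 83. ] xtop [ 73.1 -56.3 117.6]
b2 752 y [ 5.4 15.2 25.6] zmax [115.7 118.1] x [64.1 72.5 83.7] xtop [ 74.6  14.3 117.6]
b3 830 y [64.3 76.1 88.1] zmax [115.9 118. ] x [65.2 73.5 84.4] xtop [ 74.5  75.2 117.7]
l1 781 y [-24.  -13.6  -3.3] zmax [115.8 118.1] x [49.2 57.8 68.1] xtop [ 59.1 -12.7 117.7]
l2 710 y [35.4 46.4 57.5] zmax [116.2 118.2] x [48.8 56.2 64.7] xtop [ 57.6  45.4 117.8]
pin 1872 y [-210.3 -151.7 -100.2] zmax [105.6 109.9] x [65.7 70.6 77.3] xtop [  72.1 -108.5  109.4]
```

```bash
cat >> fit.py <<'E'
from scipy.optimize import least_squares
def cyl(q,zc=None):  # q mm in box frame, fit x0+slope*(y-ymid), zc with radius 11
    ym=np.median(q[:,1])
    f=lambda p: np.hypot(q[:,0]-p[0],q[:,2]-p[1])-11
    s=least_squares(f,[np.median(q[:,0]),106],loss='soft_l1'); return s.x,ym,np.std(f(s.x))
def seg(B,y0,y1,x0,x1,z0=106):
    return B[(B[:,1]>y0)&(B[:,1]<y1)&(B[:,0]>x0)&(B[:,0]<x1)&(B[:,2]>z0)&(B[:,2]<120)]
E
python3 - <<'E'
from fit import *
P,u,v,im,st=cloud('w1')
F=frame((0.5805,0.113),-0.262)
B=tob(P,F)*1000
# y occupancy of things with z>112
for nm,(x0,x1) in dict(box=(68,86),lid=(50,64)).items():
    s=B[(B[:,2]>111)&(B[:,0]>x0)&(B[:,0]<x1)]
    h,e=np.histogram(s[:,1],np.arange(-95,100,1.0)); on=h>8
    d=np.diff(on.astype(int)); print(nm,'on',e[1:-1][d>0],'off',e[1:-1][d<0])
for n,a in dict(b1=(-75,-40,60,90),b2=(6,24,60,90),b3=(66,86,60,90),l1=(-24,-5,46,70),l2=(36,56,44,68)).items():
    print(n,cyl(seg(B,*a)))
E
```

```text
box on [-83.   3.  63.] off [-33.  29.  90.]
lid on [-28.  34.] off [-2. 59.]
b1 (array([ 73.2999613, 106.0261629]), np.float64(-57.65668479847226), np.float64(0.585175965909512))
b2 (array([ 74.41602617, 106.07148305]), np.float64(15.04441426826467), np.float64(0.5856269049611049))
b3 (array([ 75.18619233, 106.14301979]), np.float64(76.05452214280461), np.float64(0.5452038082809777))
l1 (array([ 59.77388194, 106.07945139]), np.float64(-14.37340534545876), np.float64(0.6036028558385513))
l2 (array([ 58.421123  , 106.12908654]), np.float64(45.89381760987416), np.float64(0.5830781556926152))
```

```bash
cat >> fit.py <<'E'
_F0=frame((0.5805,0.113),-0.262)
_p=_F0[0]+0.07435*_F0[1]+0.014*_F0[2]
_yaw=-0.2761; _t=frame((0,0),_yaw)
FB=frame(_p-0.076*_t[1]-0.0106*_t[2],_yaw)
def tow(b,F=FB): # box mm-> world xy
    b=np.atleast_2d(b)/1000.; return F[0]+b[:,:1]*F[1]+b[:,1:2]*F[2]
E
python3 - <<'E'
from fit import *
print('origin',FB[0])
P,u,v,im,st=cloud('w1'); B=tob(P,FB)*1000
for n,a in dict(b1=(-79,-42,60,90),b2=(3,22,60,90),b3=(63,84,60,90),l1=(-28,-9,46,70),l2=(34,53,44,68)).items():
    print(n,cyl(seg(B,*a)))
# lid rear edge: sheet points z 91..97 ; max x per y bin
s=B[(B[:,2]>91.5)&(B[:,2]<97)]
for y in range(-118,120,14):
    q=s[(abs(s[:,1]-y)<4)]; print(y,len(q),np.sort(q[:,0])[-5:].round(1) if len(q)>5 else '')
# side edges
for x in range(-10,50,15):
    q=s[abs(s[:,0]-x)<3]; print('x',x,np.percentile(q[:,1],[.3,99.7]).round(1))
st0,im0,D0=load('top0')
hsv=cv2.cvtColor(im0,cv2.COLOR_RGB2HSV); m=cv2.inRange(hsv,(105,120,40),(130,255,255)); ys,xs=np.nonzero(m)
k=(xs>165)&(xs<300)&(ys>150)&(ys<260); W=tob(onplane('top',np.c_[xs[k],ys[k]],.094),FB)*1000
for y in range(-110,115,20):
    q=W[abs(W[:,1]-y)<4]; print('front',y,q[:,0].min().round(1))
# pin axis: points near, left
pin=B[(B[:,1]<-95)&(B[:,2]>90)&(B[:,0]>55)&(B[:,0]<95)]
for y in range(-205,-95,15):
    q=pin[abs(pin[:,1]-y)<5]; 
    if len(q): print('pin',y,len(q),q[:,0].mean().round(1),np.percentile(q[:,2],95).round(1),q[:,0].min().round(1),q[:,0].max().round(1))
E
```

```text
origin [0.57992772 0.11778411]
b1 (array([ 75.9645613 , 106.02186037]), np.float64(-60.49378469443373), np.float64(0.5817441973695728))
b2 (array([ 76.04139067, 106.0761487 ]), np.float64(12.446075401080527), np.float64(0.5808240580410127))
b3 (array([ 75.95166748, 106.14194379]), np.float64(73.43911594887673), np.float64(0.5499542592073744))
l1 (array([ 61.85662409, 106.08631181]), np.float64(-18.105778545699273), np.float64(0.6199205360101453))
l2 (array([ 59.60486422, 106.13654933]), np.float64(43.43767507577245), np.float64(0.5841010360931294))
-118 956 [51.1 51.1 51.2 51.2 51.3]
-104 1448 [51.2 51.2 52.9 62.5 68.1]
-90 1431 [50.3 50.4 50.4 53.7 54.4]
-76 1451 [50.2 50.3 50.3 50.4 58.3]
-62 1479 [50.2 50.2 50.3 51.9 59. ]
-48 1472 [50.1 50.1 50.1 53.4 65.3]
-34 1226 [71.6 72.4 73.2 74.1 75.6]
-20 815 [42.6 47.1 47.9 51.  51. ]
-6 1166 [49.5 49.5 49.6 49.6 68. ]
8 1491 [53.5 55.  58.3 59.8 60.7]
22 1480 [49.2 49.2 49.3 49.3 54.8]
36 777 [35.8 37.2 38.  38.1 46.3]
50 791 [38.6 40.  41.6 42.4 46.1]
64 1464 [71.  71.8 72.5 73.  74. ]
78 1456 [48.3 52.3 58.7 63.4 64.3]
92 1463 [47.9 48.  64.8 66.4 67.9]
106 1452 [59.6 61.2 62.8 64.5 67. ]
x -10 [-118.9  116.7]
x 5 [-118.6  117.1]
x 20 [-118.8  117.7]
x 35 [-117.9  232.3]
front -110 -88.2
front -90 -89.0
front -70 -89.2
front -50 -91.0
front -30 -91.3
front -10 -91.5
front 10 -91.7
front 30 -92.5
front 50 -91.1
front 70 -92.4
front 90 -91.6
front 110 -91.2
pin -205 149 75.2 104.4 70.4 81.3
pin -190 171 74.5 105.4 69.4 80.8
pin -175 173 75.1 106.6 69.6 81.5
pin -160 167 74.7 107.2 69.9 81.1
pin -145 170 74.9 108.2 69.8 81.1
pin -130 174 74.6 109.2 69.6 80.5
pin -115 190 74.7 109.9 69.4 81.2
pin -100 283 71.1 110.7 55.4 80.9
```

```bash
python3 - <<'E'
from fit import *
st,im,D=load('w1'); c=imaging.calibration('wrist'); T=np.array(c['T_tool_cam'])
v,u=np.nonzero((D>0)&(D<.25)); q=(rays(c,np.c_[u,v])*D[v,u][:,None])@T[:3,:3].T+T[:3,3]
q*=1000; s=q[v>255]
print('max tool y',np.percentile(s[:,1],[99,99.9,100]))
for a,b in ((-5,20),(-25,-5),(-50,-25)):
    for sg in (-1,1):
        w=s[(s[:,1]>a)&(s[:,1]<b)&(s[:,2]*sg>0)]
        if len(w): print(a,b,sg,'x',np.percentile(w[:,0],[1,99]).round(1),'z',np.percentile(w[:,2],[1,99]).round(1))
M=R.from_rotvec(sensors.read_state()['tool_rot']).as_matrix(); print(M.round(4), 'yaw toolx',np.degrees(np.arctan2(M[1,0],M[0,0])), np.degrees(-.2761))
p=sensors.read_state()['tcp_pos']; print(tob(p[None],FB)*1000, M.T@np.r_[tow((-135,0))[0]-p[:2],0]*1000)
E
```

```text
max tool y [-22.64355515 -17.98380073 -15.92277919]
-25 -5 -1 x [-11.5  10.4] z [-52.4 -41.7]
-25 -5 1 x [-11.3  10.4] z [42.8 54.3]
-50 -25 -1 x [-11.6  10.6] z [-55.6 -41.7]
-50 -25 1 x [-11.5  10.6] z [42.7 56.6]
[[ 9.665e-01 -1.500e-03  2.567e-01]
 [-2.567e-01 -5.000e-04  9.665e-01]
 [-1.400e-03 -1.000e+00 -8.000e-04]] yaw toolx -14.871548022099043 -15.81936472356203
[[ 97.56568501   5.76446962 226.85029104]] [-232.629005      0.31704345   -1.91636902]
```

```bash
python3 - <<'E'
from fit import *
st,im,D=load('w1'); c=imaging.calibration('wrist'); T=np.array(c['T_tool_cam'])
for u in (150,160,170,395,405):
  for v in (270,273,276,280,290,300):
    q=(rays(c,[(u,v)])*D[v,u])@T[:3,:3].T+T[:3,3]; print(u,v,D[v,u].round(3),(q[0]*1000).round(1))
E
```

```text
150 270 0.412 [ 112.6  225.9 -152.3]
150 273 0.413 [ 116.5  225.7 -152.7]
150 276 0.415 [ 120.9  226.5 -153.5]
150 280 0.418 [ 126.9  227.7 -154.6]
150 290 0.126 [-10.8 -34.6 -46.5]
150 300 0.12 [-10.8 -41.5 -44.1]
160 270 0.413 [ 113.   226.8 -140.6]
160 273 0.14 [-10.4 -20.5 -47.4]
160 276 0.136 [-10.9 -24.  -46.2]
160 280 0.134 [-10.7 -26.9 -45.3]
160 290 0.127 [-10.6 -34.1 -43. ]
160 300 0.124 [ -8.7 -37.9 -42. ]
170 270 0.412 [ 112.7  226.3 -128.4]
170 273 0.139 [-10.9 -21.3 -43. ]
170 276 0.136 [-11.  -24.1 -42.2]
170 280 0.137 [ -9.3 -24.2 -42.3]
170 290 0.135 [ -6.3 -26.7 -41.9]
170 300 0.136 [ -2.3 -27.5 -42.1]
395 270 0.412 [112.7 225.6 137.5]
395 273 0.139 [-10.7 -21.3  46.8]
395 276 0.137 [-10.8 -23.8  46. ]
395 280 0.133 [-11.1 -27.8  44.7]
395 290 0.128 [ -9.7 -32.8  43.3]
395 300 0.127 [ -7.  -35.3  42.8]
405 270 0.411 [112.6 225.2 149.4]
405 273 0.413 [116.9 225.8 150.1]
405 276 0.413 [120.2 224.6 150.1]
405 280 0.133 [-11.  -27.6  48.7]
405 290 0.127 [-10.6 -34.5  46.4]
405 300 0.119 [-11.1 -42.1  43.8]
```

Request:
arm_command(
  plan=[
    [0,-0.232,0,-0.002,1],
    [0,-0.232,0,-0.002,1],
    [0,-0.232,0,-0.002,1],
    [0,-0.232,0,-0.002,1],
    [0,-0.232,0,-0.002,1],
    [0,-0.232,0,-0.002,1],
    [0,-0.232,0,-0.002,1],
    [0,-0.232,0,-0.002,1],
  ],
)

```text
time: 2.45
tcp_pos: [0.449, 0.1557, 0.228]
tool_rot: [-1.56, 0.215, -0.214]
contact_force: [1.9, -1.3, -0.5]
gripper_width: -0.0001
```

```bash
python3 - <<'E'
from fit import *
st,im,D=snap('wrist','w2'); print(st['time'],st['tcp_pos'],st['gripper_width'],st['joints'].round(2))
M=R.from_rotvec(st['tool_rot']).as_matrix(); print(np.degrees(np.arctan2(M[1,0],M[0,0])),tob(st['tcp_pos'][None],FB)*1000)
c=imaging.calibration('wrist'); T=np.array(c['T_tool_cam'])
v,u=np.nonzero((D>0)&(D<.25)); q=1000*((rays(c,np.c_[u,v])*D[v,u][:,None])@T[:3,:3].T+T[:3,3])
k=(abs(q[:,2])<25)&(abs(q[:,0])<14); print(np.percentile(q[k],[0,1,50,99,99.9,100],axis=0).round(1))
E
```

```text
2.45 [0.4489577  0.15572856 0.22800189] -0.00012552031151469027 [-0.33  0.56 -0.12  1.83  0.09  0.75  0.8 ]
-15.664995608942467 [[-136.35350559    0.80419767  228.00188533]]
[[-14.  -92.1 -25. ]
 [-13.6 -89.5 -24.6]
 [-10.8 -56.    0.1]
 [  8.2 -11.6  24.6]
 [ 10.9  -8.8  24.9]
 [ 12.1  -7.6  25. ]]
```

View pics/w2.png

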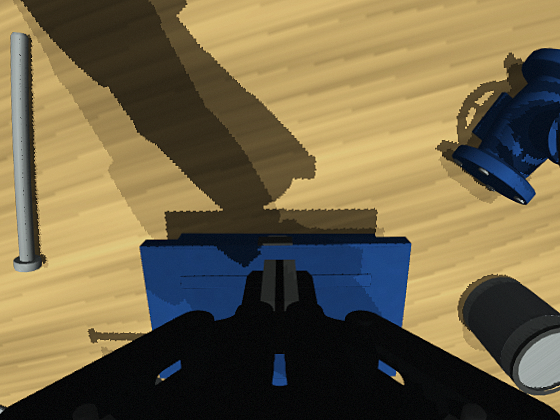

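The closed fingertips show at (280,258), and depth puts them about 8 mm behind the TCP rather than 19 mm ahead. I'll use a descent height that works for either value.

Request:
arm_command(
  plan=[
    [1,0,0.05,-0.001,0.15],
    [1,0,0.1,-0.001,0.15],
    [1,0.005,0.13,-0.001,0.15],
    [1,0.01,0.155,-0.001,0.15],
    [1,0.015,0.165,-0.001,0.15],
    [1,0.015,0.166,-0.001,0.15],
    [1,0.015,0.166,-0.001,0.15],
  ],
)

```text
time: 3.08
tcp_pos: [0.4649, 0.1502, 0.0624]
tool_rot: [-1.56, 0.218, -0.218]
contact_force: [-0.8, 0.7, 0.8]
gripper_width: 0.0829
```

```bash
cat > stt.py <<'E'
from fit import *
st=sensors.read_state(); M=R.from_rotvec(st['tool_rot']).as_matrix(); F=st['contact_force']
print('t',round(st['time'],2),'box mm',(tob(st['tcp_pos'][None],FB)*1000).round(1),'yawerr',(np.degrees(np.arctan2(M[1,0],M[0,0]))-np.degrees(-.2761)).round(2),'F box',np.r_[F[:2]@FB[1],F[:2]@FB[2],F[2]].round(1),'w',round(st['gripper_width']*1000,1),'tq',st['wrist_torque'].round(2))
E
python3 stt.py
```

```text
t 3.08 box mm [[-119.5   -0.2   62.4]] yawerr -0.11 F box [-0.9  0.5  0.8] w 82.9 tq [-0.03  0.01  0.06]
```

Request:
arm_command(
  plan=[
    [1,0.008,0,0,-0.1],
    [1,0.012,0,0,-0.1],
    [1,0.015,0,0,-0.1],
    [1,0.018,0,0,-0.1],
    [1,0.02,0,0,-0.1],
  ],
)

```text
time: 3.5
tcp_pos: [0.4841, 0.145, 0.0635]
tool_rot: [-1.559, 0.217, -0.217]
contact_force: [-6.6, 2.5, 4.6]
gripper_width: 0.0853
```

```bash
python3 stt.py
```

```text
t 3.5 box mm [[-99.6   0.1  63.5]] yawerr -0.0 F box [-7.   0.6  4.6] w 85.3 tq [0.36 1.08 0.01]
```

Request:
arm_command(
  plan=[
    [1,0.003,0,0,0],
    [1,0.006,0,0,0],
    [1,0.008,0,0,0],
    [1,0.0085,0,0,0],
    [1,0.0085,0,0,0],
  ],
)

```text
time: 3.92
tcp_pos: [0.4924, 0.1427, 0.0639]
tool_rot: [-1.559, 0.216, -0.217]
contact_force: [-2.8, 0.7, 2.2]
gripper_width: 0.0855
```

```bash
python3 stt.py; python3 - <<'E'
from fit import *
snap('top','t3')
st,im,D=load('t3')
hsv=cv2.cvtColor(im,cv2.COLOR_RGB2HSV); m=cv2.inRange(hsv,(105,120,40),(130,255,255)); ys,xs=np.nonzero(m)
k=(xs>165)&(xs<300)&(ys>150)&(ys<260); W=tob(onplane('top',np.c_[xs[k],ys[k]],.094),FB)*1000
print([W[abs(W[:,1]-y)<4][:,0].min().round(1) for y in range(-110,115,20)])
cv2.imwrite('pics/t3z.png',cv2.resize(im[130:260,160:360],None,fx=4,fy=4,interpolation=cv2.INTER_CUBIC)[:,:,::-1])
E
```

```text
t 3.92 box mm [[-91.    0.2  63.9]] yawerr -0.01 F box [-2.9 -0.1  2.2] w 85.5 tq [0.2  0.58 0.01]Traceback (most recent call last):
  File "<stdin>", line 6, in <module>
    return umr_minimum(a, axis, None, out, keepdims, initial, where)
ValueError: zero-size array to reduction operation minimum which has no identity
```

Request:
arm_command(
  plan=[
    [1,-0.015,0,0,0],
    [1,-0.015,-0.03,0,0],
    [1,-0.015,-0.07,0,0],
    [1,0.0,-0.11,0,0],
    [1,0.03,-0.14,0,0],
    [1,0.07,-0.163,0,0],
    [1,0.11,-0.163,0,0],
    [1,0.15,-0.163,0,0],
  ],
)

```text
time: 4.63
tcp_pos: [0.6343, 0.102, 0.2295]
tool_rot: [-1.558, 0.213, -0.221]
contact_force: [0.5, 0.4, 0.6]
gripper_width: 0.0859
```

Request:
arm_command(
  plan=[
    [1,0.04,0,0,0],
    [1,0.045,0,0,0],
    [1,0.045,0,0,0],
    [1,0.045,0,0,0],
  ],
)

```text
time: 4.97
tcp_pos: [0.6776, 0.0894, 0.2292]
tool_rot: [-1.558, 0.214, -0.221]
contact_force: [-0.5, 0.9, -0.1]
gripper_width: 0.0852
```

```bash
python3 stt.py; cat > meas.py <<'E'
import sys
from fit import *
fn=sys.argv[1]
st,im,D=snap('wrist',fn)
P,u,v,im,st=cloud(fn); B=tob(P,FB)*1000
xb=[]
for n,a in dict(b1=(-80,-42,62,90),b2=(4,20,62,90),b3=(66,82,62,90),l1=(-28,-10,60,90),l2=(34,52,60,90)).items():
    x,ym,s=cyl(seg(B,*a,108)); print(n,x.round(2),round(ym,1),s.round(2)); xb.append((ym,x[0]))
p=np.polyfit(*np.array(xb[:3]).T,1); print('box line slope',p,'lid barrel offs',[round(x-np.polyval(p,y),2) for y,x in xb[3:]])
s=B[(B[:,2]>92)&(B[:,2]<97)]
e=[]
for y in list(range(-112,-90,4))+list(range(92,116,4)):
    q=s[(abs(s[:,1]-y)<2)&(s[:,0]<75)]; q=np.sort(q[:,0])[::-1]
    # last x bin with dense samples
    h,ed=np.histogram(q,np.arange(20,76,.5)); k=np.nonzero(h>=3)[0]
    e.append((y,ed[k[-1]+1]))
print('rear edge',e)
E
python3 meas.py w3
```

```text
t 4.97 box mm [[101.7  -0.6 229.2]] yawerr -0.08 F box [-0.8  0.7 -0.1] w 85.2 tq [-0.01  0.07 -0.01]
b1 [ 75.9  106.04] -60.9 0.55
b2 [ 76.06 106.17] 12.2 0.54
b3 [ 75.87 106.19] 74.0 0.57
l1 [ 76.71 106.09] -19.1 0.55
l2 [ 75.55 106.11] 43.0 0.57
box line slope [-1.61685578e-04  7.59471867e+01] lid barrel offs [np.float64(0.76), np.float64(-0.39)]
rear edge [(-112, np.float64(64.0)), (-108, np.float64(64.0)), (-104, np.float64(64.0)), (-100, np.float64(64.0)), (-96, np.float64(64.0)), (-92, np.float64(64.0)), (92, np.float64(64.5)), (96, np.float64(64.5)), (100, np.float64(64.5)), (104, np.float64(64.5)), (108, np.float64(64.5)), (112, np.float64(64.5))]
```

View pics/w3.png

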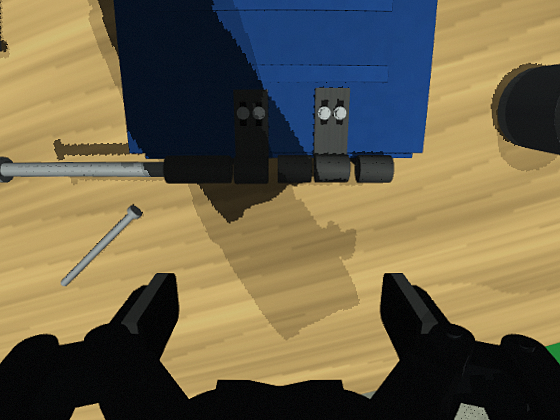

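The wrist picture shows all five barrels in one row at about row 170. The lid barrels are +0.8 and -0.4 mm off the box line, and the lid's rear edge is square within 0.15°. Next I'll check fingertip height with the scene camera and locate the pin head.

```bash
python3 - <<'E'
from fit import *
st,im,D=snap('scene','s3')
print(project('scene',[st['tcp_pos'],st['tcp_pos']-[0,0,.02]]))
M=R.from_rotvec(st['tool_rot']).as_matrix()
v,u=np.nonzero((D>0)); P=depthpt('scene',np.c_[u,v],D); q=(P-st['tcp_pos'])@M*1000
for sg in(-1,1):
    k=(abs(q[:,0])<14)&(q[:,2]*sg>40)&(q[:,2]*sg<60)&(q[:,1]<60)&(q[:,1]>-70); print(sg,k.sum(),np.percentile(q[k],[0,5,50,95,100],axis=0).round(1))
a,b=project('scene',[st['tcp_pos']])[0]; a,b=int(a),int(b)
z=im[max(0,b-70):b+70,a-95:a+95]; cv2.imwrite('pics/s3z.png',cv2.resize(z,None,fx=4,fy=4)[:,:,::-1])
st0,i0,D0=load('top0')
hd=tob(depthpt('top',[(u,v) for u in range(333,343) for v in range(182,195)],D0),FB)*1000; hd=hd[hd[:,2]>80]; print('head',len(hd),np.percentile(hd,[2,50,98],axis=0).round(1))
E
```

```text
[[318.22289647 222.38783103]
 [317.90621025 228.9666689 ]]
-1 145 [[-12.2 -69.9 -59.9]
 [ -5.7 -69.4 -57.3]
 [  8.2 -59.1 -47.9]
 [ 12.8 -25.4 -40.3]
 [ 13.6 -18.9 -40. ]]
1 173 [[-13.  -70.   41.7]
 [ -7.7 -68.9  45.9]
 [  8.5 -54.4  52.5]
 [ 13.  -25.8  59.1]
 [ 13.8 -18.7  60. ]]
head 54 [[  67.2 -236.9   96.3]
 [  76.3 -230.6  104.5]
 [  86.1 -221.4  108.9]]
```

View pics/s3z.png

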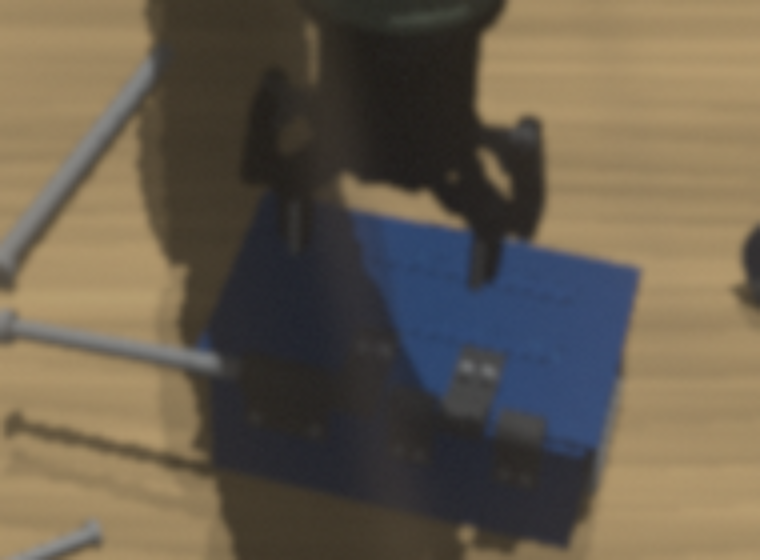

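Request:
arm_command(
  plan=[
    [0.5,-0.026,0,-0.211,90],
    [0.5,-0.026,0,-0.211,90],
    [0.5,-0.026,0,-0.211,90],
    [0.5,-0.026,0,-0.211,90],
    [0.5,-0.026,0,-0.211,90],
    [0.5,-0.026,0,-0.211,90],
    [0.5,-0.026,0,-0.211,90],
    [0.5,-0.026,0,-0.211,90],
  ],
)

```text
time: 5.73
tcp_pos: [0.5938, -0.106, 0.2301]
tool_rot: [-1.326, 0.991, -0.998]
contact_force: [1.2, 0.9, -0.1]
gripper_width: 0.0428
```

```bash
python3 stt.py; python3 -c "
from h import *
s=sensors.read_state(); print(s['joints'].round(2)); print(R.from_rotvec(s['tool_rot']).as_matrix().round(3))"
```

```text
t 5.73 box mm [[  74.3 -211.6  230.1]] yawerr -57.76 F box [ 0.9  1.2 -0.1] w 42.8 tq [ 0.03 -0.02 -0.01]
[ 0.07  0.75  0.11  1.38 -0.09  1.01  0.49]
[[ 0.283  0.006  0.959]
 [-0.959  0.002  0.283]
 [ 0.    -1.     0.006]]
```

Request:
arm_command(
  plan=[
    [0.5,0,0.02,0,32.2],
    [0.5,0,0.04,0,32.2],
    [0.5,0,0.06,0,32.2],
    [0.5,0,0.06,0,32.2],
    [0.5,0,0.06,0,32.2],
    [0.5,0,0.06,0,32.2],
  ],
)

```text
time: 6.23
tcp_pos: [0.5938, -0.1052, 0.1705]
tool_rot: [-1.058, 1.408, -1.412]
contact_force: [0.2, 0.8, -0.9]
gripper_width: 0.0426
```

```bash
python3 stt.py; python3 - <<'E'
from fit import *
st,im,D=snap('wrist','w4')
v,u=np.nonzero((D>0)&(D<.3)); P=depthpt('wrist',np.c_[u,v],D,st); B=tob(P,FB)*1000
M=R.from_rotvec(st['tool_rot']).as_matrix(); q=(P-st['tcp_pos'])@M*1000
k=(B[:,2]>80)&(B[:,2]<112)&(B[:,1]<-95)&(B[:,0]>55)&(B[:,0]<95)
for y in range(-245,-95,6):
    w=B[k&(abs(B[:,1]-y)<3)]
    if len(w)>5: print(y,len(w),np.percentile(w[:,0],[2,98]).round(1),np.percentile(w[:,2],97).round(1))
E
```

```text
t 6.23 box mm [[  74.1 -210.8  170.5]] yawerr -90.13 F box [-0.   0.8 -0.9] w 42.6 tq [ 0.01  0.03 -0.01]
-239 51 [66.1 85. ] 107.6
-233 258 [65.5 86.4] 108.1
-227 319 [66.4 85.7] 106.8
-221 149 [70.3 81.7] 103.9
-215 153 [70.4 81.6] 104.4
-209 153 [70.4 81.5] 104.4
-203 158 [70.5 81.5] 105.1
-197 159 [70.5 81.4] 105.6
-191 171 [70.6 82.1] 105.6
-185 174 [70.6 82.1] 106.0
-179 182 [70.7 82. ] 106.6
-173 183 [70.7 82. ] 107.0
-167 195 [70.2 81.9] 107.2
-161 197 [70.2 81.8] 107.4
-155 208 [70.3 81.8] 107.8
-149 201 [70.3 81.7] 108.3
-143 208 [70.4 81.6] 108.7
-137 210 [70.5 81.6] 108.8
-131 218 [70.5 81.5] 109.4
-125 222 [70.6 81.5] 109.9
-119 406 [55.5 81.5] 109.8
-113 421 [55.6 81.4] 110.4
-107 509 [55.6 81.3] 110.6
-101 517 [55.5 81.3] 110.9
```

View pics/w4.png

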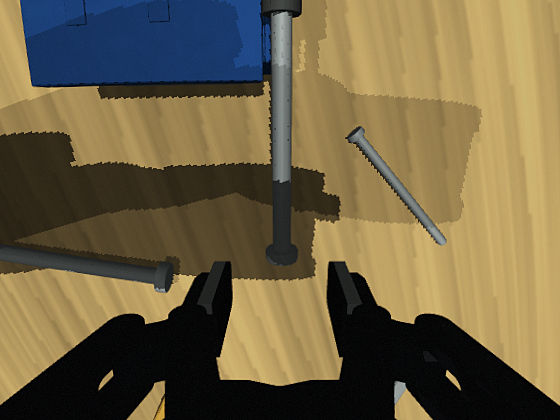

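The wrist picture shows the pin from (280,20) to its head at (282,255), centred between the open fingers, with the look-alikes clear at (160,275) and (400,185). I'll go down to the grip height.

Request:
arm_command(
  plan=[
    [0.5,0,0.03,0.002,0],
    [0.5,0,0.06,0.002,0],
    [0.5,0,0.08,0.002,0],
    [0.5,0,0.093,0.002,0],
    [0.5,0,0.093,0.002,0],
  ],
)

```text
time: 6.7
tcp_pos: [0.5953, -0.1052, 0.0758]
tool_rot: [-1.064, 1.404, -1.405]
contact_force: [-0.4, -0.3, -0.0]
gripper_width: 0.0427
```

Request:
arm_command(
  plan=[
    [0,0,0,0,0],
    [0,0,0,0,0],
    [0,0,0,0,0],
    [0,0,0,0,0],
    [0,0,0,0,0],
  ],
  force=40,
)

```text
time: 7.12
tcp_pos: [0.5956, -0.1052, 0.0765]
tool_rot: [-1.063, 1.403, -1.405]
contact_force: [1.1, 0.3, 1.0]
gripper_width: 0.0104
```

```bash
python3 stt.py; python3 - <<'E'
from fit import *
snap('wrist','w5')
E
```

```text
t 7.12 box mm [[  75.9 -210.3   76.5]] yawerr -89.66 F box [1.  0.6 1. ] w 10.4 tq [ 0.09 -0.11 -0.04]
```

View pics/w5.png

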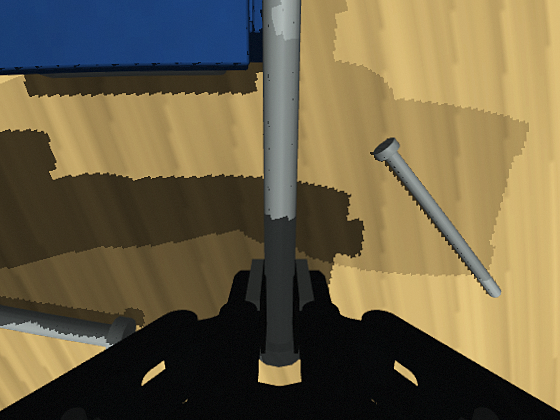

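The pin lies between the pads, with its head at (280,358) just behind them. I'll lift it level slowly.

Request:
arm_command(
  plan=[
    [0,0,-0.002,0,-0.3],
    [0,0,-0.004,0,-0.3],
    [0,0,-0.006,0,-0.3],
    [0,0,-0.008,0,-0.3],
    [0,0,-0.008,0,-0.3],
  ],
)

```text
time: 7.58
tcp_pos: [0.5956, -0.1053, 0.0847]
tool_rot: [-1.066, 1.399, -1.401]
contact_force: [-0.1, -0.1, -2.1]
gripper_width: 0.0106
```

```bash
python3 stt.py; cat > pinm.py <<'E'
import sys
from fit import *
st,im,D=snap('wrist',sys.argv[1])
v,u=np.nonzero((D>0)&(D<.3)); P=depthpt('wrist',np.c_[u,v],D,st); B=tob(P,FB)*1000
k=(B[:,2]>85)&(B[:,2]<116)&(B[:,1]<-91)&(B[:,0]>69)&(B[:,0]<83)
ys=[];zs=[];xs=[]
for y in range(-200,-90,4):
    w=B[k&(abs(B[:,1]-y)<2)]
    if len(w)>20:
        f=lambda p: np.hypot(w[:,0]-p[0],w[:,2]-p[1])-6
        s=least_squares(f,[76,104],loss='soft_l1').x; ys.append(y);xs.append(s[0]);zs.append(s[1])
ys=np.array(ys);print(ys); pz=np.polyfit(ys,zs,1);px=np.polyfit(ys,xs,1)
print('z slope',pz[0].round(4),'z@-90',np.polyval(pz,-90).round(2),'z@grip-210',np.polyval(pz,-210).round(2),'x slope',px[0].round(4),'x@-90',np.polyval(px,-90).round(2),np.round(zs,1))
E
python3 pinm.py w6
```

```text
t 7.58 box mm [[  75.9 -210.4   84.7]] yawerr -89.36 F box [-0.1 -0.1 -2.1] w 10.6 tq [-0.37  0.1  -0.03]
[-200 -196 -192 -188 -184 -180 -176 -172 -168 -164 -160 -156 -152 -148
 -144 -140 -136 -132 -128 -124 -120 -116 -112 -108 -104]
z slope 0.0097 z@-90 106.59 z@grip-210 105.43 x slope -0.0032 x@-90 75.58 [105.6 105.5 105.6 105.6 105.6 105.7 105.8 105.8 105.8 105.9 105.9 106.
 106.  106.1 106.1 106.1 106.1 106.2 106.2 106.3 106.3 106.4 106.4 106.4
 106.4]
```

Request:
arm_command(
  plan=[
    [0,0,-0.001,0,0.2],
    [0,-0.002,-0.001,0,0.2],
    [0,-0.005,-0.001,0,0.2],
    [0,-0.008,-0.001,0,0.2],
    [0,-0.011,-0.001,0,0.2],
    [0,-0.013,-0.001,0,0.2],
  ],
)

```text
time: 8.13
tcp_pos: [0.5991, -0.0921, 0.0855]
tool_rot: [-1.065, 1.402, -1.404]
contact_force: [0.5, -0.9, -3.5]
gripper_width: 0.0104
```

```bash
python3 stt.py; python3 pinm.py w7
```

```text
t 8.13 box mm [[  75.7 -196.7   85.5]] yawerr -89.54 F box [ 0.7 -0.7 -3.5] w 10.4 tq [-0.4  -0.05 -0.1 ]
[-200 -196 -192 -188 -184 -180 -176 -172 -168 -164 -160 -156 -152 -148
 -144 -140 -136 -132 -128 -124 -120 -116 -112 -108 -104 -100  -96  -92]
z slope 0.1076 z@-90 115.1 z@grip-210 102.19 x slope -0.0025 x@-90 75.5 [106.2 106.2 106.2 106.1 106.3 106.2 106.3 106.3 106.4 106.3 106.4 106.4
 106.4 106.4 106.5 106.5 106.5 106.6 106.6 106.5 117.1 117.2 106.6 117.
 117.1 117.1 117.2 117.2]
```

Request:
arm_command(
  plan=[
    [0,-0.004,-0.0003,0,0],
    [0,-0.008,-0.0005,0,0],
    [0,-0.012,-0.0005,0,0],
    [0,-0.016,-0.0005,0,0],
    [0,-0.02,-0.0005,0,0],
    [0,-0.024,-0.0005,0,0],
  ],
)

```text
time: 8.68
tcp_pos: [0.6057, -0.0682, 0.0861]
tool_rot: [-1.064, 1.401, -1.403]
contact_force: [0.7, -1.4, -3.2]
gripper_width: 0.0104
```

```bash
python3 stt.py
```

```text
t 8.68 box mm [[  75.5 -171.9   86.1]] yawerr -89.52 F box [ 1.1 -1.1 -3.2] w 10.4 tq [-0.53 -0.1  -0.18]
```

Request:
arm_command(
  plan=[
    [0,-0.004,0,0.0003,0],
    [0,-0.008,0,0.0003,0],
    [0,-0.012,0,0.0004,0],
    [0,-0.016,0,0.0004,0],
    [0,-0.02,0,0.0004,0],
    [0,-0.023,0,0.0004,0],
  ],
)

```text
time: 9.18
tcp_pos: [0.6123, -0.0456, 0.0862]
tool_rot: [-1.065, 1.401, -1.403]
contact_force: [0.1, -1.1, -2.7]
gripper_width: 0.0103
```

```bash
python3 stt.py
```

```text
t 9.18 box mm [[  75.7 -148.4   86.2]] yawerr -89.51 F box [ 0.4 -1.  -2.7] w 10.3 tq [-0.62 -0.01 -0.13]
```

Nose is now at about +19, in the second box barrel. Slow on towards the second lid barrel.

Request:
arm_command(
  plan=[
    [0,-0.003,0,0.0002,0],
    [0,-0.006,0,0.0002,0],
    [0,-0.009,0,0.0002,0],
    [0,-0.012,0,0.0002,0],
    [0,-0.015,0,0.0002,0],
    [0,-0.016,0,0.0002,0],
  ],
)

```text
time: 9.68
tcp_pos: [0.6168, -0.0297, 0.0862]
tool_rot: [-1.065, 1.401, -1.403]
contact_force: [0.0, -2.6, -3.6]
gripper_width: 0.0104
```

```bash
python3 stt.py;  python3 - <<'E'
from fit import *
snap('wrist','w8'); snap('scene','s8')
st,im,D=load('s8'); cv2.imwrite('pics/s8z.png',cv2.resize(im[180:300,210:400],None,fx=4,fy=4)[:,:,::-1])
E
```

```text
t 9.68 box mm [[  75.7 -131.9   86.2]] yawerr -89.48 F box [ 0.7 -2.5 -3.6] w 10.4 tq [-0.82 -0.02 -0.04]
```

View pics/w8.png

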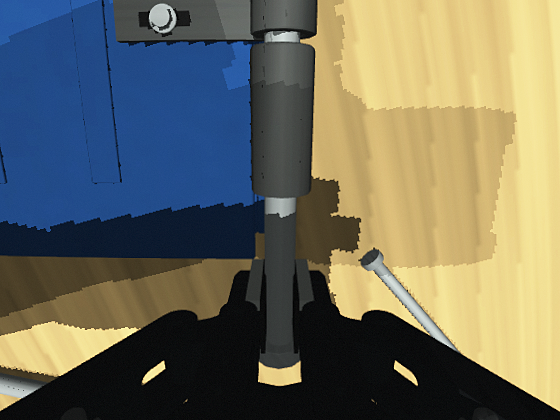

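View pics/s8z.png

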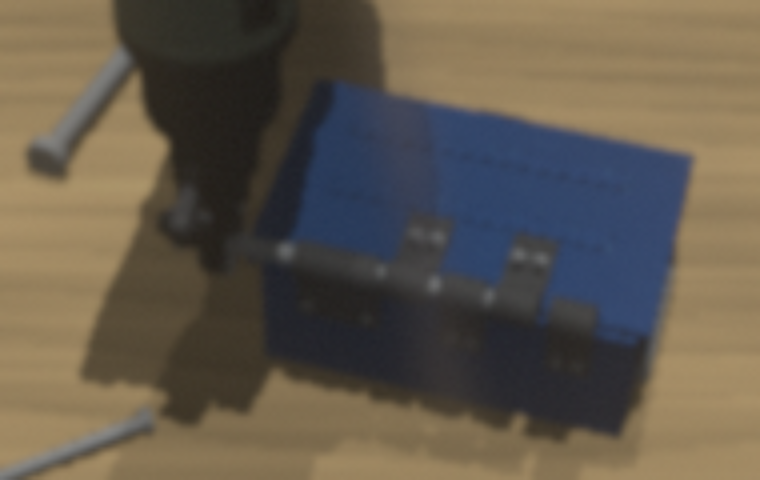

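The wrist picture shows the pin running into the first barrel at (280,195) and showing bright in the gap at (280,38), with the head at (280,358). The scene crop shows it bright in the gaps at (380,270), (433,285) and (487,296). It is well over half-way in, so I'll release, go around behind the head and push.

Request:
arm_command(
  plan=[
    [0.4,0,0,0,0],
    [0.4,0,0,0,0],
    [0.4,0,-0.005,0,0],
    [0.4,0,-0.04,0,0],
    [0.4,0.015,-0.045,0,0],
    [0,0.04,-0.045,0,0],
    [0,0.052,-0.045,0,0],
    [0,0.052,-0.045,0,0],
  ],
)

```text
time: 10.45
tcp_pos: [0.6022, -0.0835, 0.1316]
tool_rot: [-1.063, 1.403, -1.406]
contact_force: [0.1, -1.5, -0.1]
gripper_width: 0.0001
```

```bash
python3 stt.py;  python3 - <<'E'
from fit import *
snap('top','t9')
st,im,D=load('t9'); cv2.imwrite('pics/t9z.png',cv2.resize(im[130:260,160:360],None,fx=4,fy=4)[:,:,::-1])
snap('wrist','w9')
E
```

```text
t 10.45 box mm [[  76.2 -187.6  131.6]] yawerr -89.7 F box [ 0.5 -1.4 -0.1] w 0.1 tq [-0.03 -0.04  0.04]
```

View pics/w9.png

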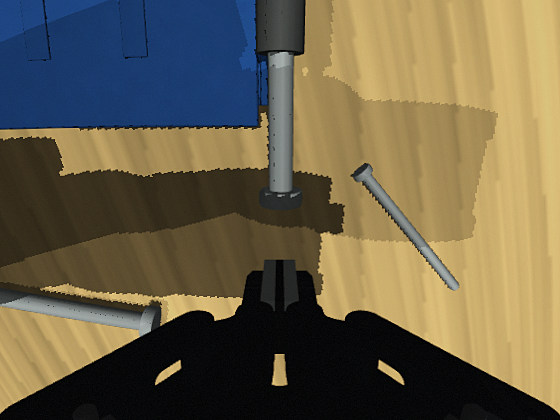

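The wrist picture shows the pin level, head at (280,198), with the shut fingertips behind it at (280,265). I'll lower and push on the head.

Request:
arm_command(
  plan=[
    [0,0,0.02,0.0015,0.3],
    [0,0,0.035,0.0015,0.3],
    [0,0,0.0395,0.0015,0.3],
    [0,-0.005,0.0395,0.0015,0.3],
    [0,-0.012,0.0395,0.0015,0.3],
    [0,-0.017,0.0395,0.0015,0.3],
    [0,-0.022,0.0395,0.0015,0.3],
    [0,-0.026,0.0395,0.0015,0.3],
  ],
)

```text
time: 11.22
tcp_pos: [0.6118, -0.0543, 0.0923]
tool_rot: [-1.06, 1.405, -1.406]
contact_force: [0.0, -1.2, 1.0]
gripper_width: -0.0003
```

```bash
python3 stt.py
```

```text
t 11.22 box mm [[  77.6 -156.8   92.3]] yawerr -89.78 F box [ 0.3 -1.2  1. ] w -0.3 tq [-0.22  0.14  0.02]
```

Request:
arm_command(
  plan=[
    [0,-0.003,0,0,0],
    [0,-0.006,0,0,0],
    [0,-0.009,0,0,0],
    [0,-0.012,0,0,0],
    [0,-0.015,0,0,0],
    [0,-0.018,0,0,0],
    [0,-0.021,0,0,0],
  ],
)

```text
time: 11.8
tcp_pos: [0.6176, -0.0338, 0.0924]
tool_rot: [-1.06, 1.405, -1.406]
contact_force: [-0.9, -1.0, 0.6]
gripper_width: 0.0003
```

```bash
python3 stt.py
```

```text
t 11.8 box mm [[  77.5 -135.6   92.4]] yawerr -89.79 F box [-0.6 -1.3  0.6] w 0.3 tq [-0.25  0.12 -0.03]
```

```bash
python3 - <<'E'
from fit import *
snap('wrist','w10')
E
```

```text
(no output)
```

View pics/w10.png

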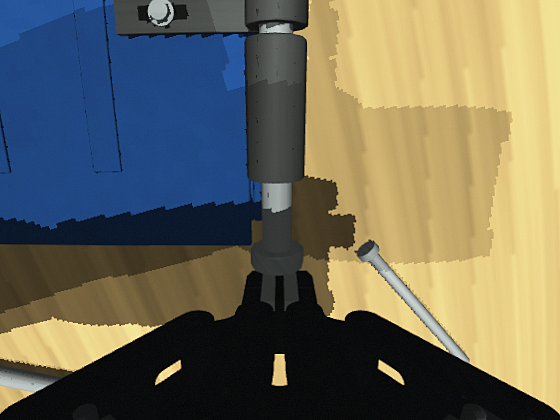

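The wrist picture shows the head riding on the fingertips at (278,258), with about 30 mm of shaft still showing before the barrel end at (275,180). The push force is only about 1 N, so I'll continue.

Request:
arm_command(
  plan=[
    [0,-0.004,0,0,0],
    [0,-0.008,0,0,0],
    [0,-0.012,0,0,0],
    [0,-0.016,0,0,0],
    [0,-0.02,0,0,0],
    [0,-0.023,0,0,0],
    [0,-0.025,0,0,0],
  ],
)

```text
time: 12.43
tcp_pos: [0.6245, -0.0085, 0.0925]
tool_rot: [-1.061, 1.404, -1.405]
contact_force: [0.2, -0.3, -0.9]
gripper_width: 0.0001
```

```bash
python3 stt.py
```

```text
t 12.43 box mm [[  77.3 -109.3   92.5]] yawerr -89.73 F box [ 0.3 -0.2 -0.9] w 0.1 tq [-0.18  0.11  0.03]
```

Request:
arm_command(
  plan=[
    [0,-0.001,0,0,0],
    [0,-0.002,0,0,0],
    [0,-0.003,0,0,0],
    [0,-0.004,0,0,0],
    [0,-0.004,0,0,0],
  ],
)

```text
time: 12.85
tcp_pos: [0.6252, -0.0059, 0.0925]
tool_rot: [-1.062, 1.405, -1.407]
contact_force: [-2.9, -6.7, 1.1]
gripper_width: -0.0001
```

```bash
python3 stt.py; python3 - <<'E'
from fit import *
snap('wrist','w11')
E
```

```text
t 12.85 box mm [[  77.3 -106.7   92.5]] yawerr -89.79 F box [-1.  -7.2  1.1] w -0.1 tq [-1.51  0.63  0.01]
```

View pics/w11.png

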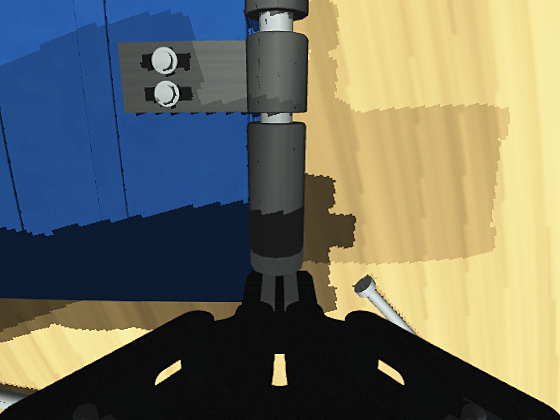

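The wrist picture shows the head at (277,262) against the end of the first barrel, and the force has risen to 7 N. One small push will confirm it.

Request:
arm_command(
  plan=[
    [0,-0.001,0,0,0],
    [0,-0.002,0,0,0],
    [0,-0.002,0,0,0],
  ],
)

```text
time: 13.15
tcp_pos: [0.6252, -0.0059, 0.0925]
tool_rot: [-1.063, 1.405, -1.409]
contact_force: [-4.4, -9.0, 2.3]
gripper_width: -0.0001
```

```bash
python3 stt.py
```

```text
t 13.15 box mm [[  77.3 -106.7   92.5]] yawerr -89.86 F box [-1.8 -9.9  2.3] w -0.1 tq [-2.13  0.96  0.05]
```

Request:
arm_command(
  plan=[
    [0,0.01,0,0,0],
    [0,0.03,0,0,0],
    [0,0.03,-0.04,0,0],
    [0,0.03,-0.08,0,0],
    [0,0.01,-0.12,0,0],
    [0,-0.01,-0.16,0,0],
    [0,-0.02,-0.18,0,0],
    [0,-0.02,-0.18,0,0],
  ],
)

```text
time: 13.82
tcp_pos: [0.6317, 0.0157, 0.2777]
tool_rot: [-1.058, 1.398, -1.408]
contact_force: [0.7, -0.4, -0.5]
gripper_width: -0.0003
```

```bash
python3 stt.py; python3 - <<'E'
from fit import *
st,im,D=snap('wrist','w12'); snap('scene','s12')
_,i2,_=load('s12'); cv2.imwrite('pics/s12z.png',cv2.resize(i2[170:300,210:400],None,fx=4,fy=4)[:,:,::-1])
P,u,v,im,st=cloud('w12'); B=tob(P,FB)*1000
xb=[]
for n,a in dict(b1=(-80,-42,62,90),b2=(4,20,62,90),b3=(66,82,62,90),l1=(-28,-10,62,90),l2=(34,52,62,90)).items():
    q=seg(B,*a,108)
    if len(q)<50: print(n,len(q)); continue
    x,ym,s=cyl(q); print(n,x.round(2),s.round(2))
s=B[(B[:,2]>92)&(B[:,2]<97)]
for y in (-112,-106,-100,-94,94,100,106,112):
    q=s[(abs(s[:,1]-y)<2.5)&(s[:,0]<75)]; h,ed=np.histogram(q[:,0],np.arange(20,76,.5)); k=np.nonzero(h>=3)[0]
    if len(k): print('rear',y,ed[k[-1]+1])
for x in range(-30,65,15):
    q=s[abs(s[:,0]-x)<3]; print('x',x,len(q),np.percentile(q[:,1],[.5,99.5]).round(1) if len(q)>20 else '', np.median(q[:,2]).round(2) if len(q) else '')
pin=B[(abs(B[:,0]-76)<4)&(B[:,2]>105)]
h,e=np.histogram(pin[:,1],np.arange(-110,110,1)); print('y extent',e[np.nonzero(h>3)[0]][[0,-1]])
for y in range(-100,104,3):
    w=pin[abs(pin[:,1]-y)<1.5]; print(y,np.percentile(w[:,2],90).round(1) if len(w)>5 else None,end='; ')
E
```

```text
t 13.82 box mm [[ 77.6 -84.1 277.7]] yawerr -89.69 F box [ 0.7 -0.2 -0.5] w -0.3 tq [ 0.   -0.06  0.05]
b1 [ 76.05 106.17] 0.57
b2 [ 76.04 106.2 ] 0.63
b3 [ 75.66 106.1 ] 0.7
l1 [ 76.27 106.11] 0.6
l2 [ 75.09 106.11] 0.62
rear -112 65.0
rear -106 65.0
rear -100 65.0
rear -94 65.0
x -30 1446 [-119.6   78.7] 94.42
x -15 1445 [-119.7   78.1] 94.46
x 0 1341 [-120.    77.7] 95.26
x 15 1230 [-120.2   78.1] 94.47
x 30 1045 [-120.   78.] 94.46
x 45 1055 [-120.3   78.1] 94.47
x 60 1055 [-120.1   78.1] 94.42
y extent [-95  72]
-100 None; -97 None; -94 117.1; -91 117.0; -88 117.1; -85 117.9; -82 118.3; -79 117.8; -76 118.0; -73 292.9; -70 118.2; -67 118.0; -64 117.7; -61 117.7; -58 117.5; -55 117.9; -52 118.1; -49 117.6; -46 118.0; -43 117.8; -40 117.9; -37 116.8; -34 117.1; -31 117.7; -28 117.9; -25 118.0; -22 117.5; -19 117.9; -16 118.0; -13 117.8; -10 117.5; -7 116.3; -4 112.0; -1 117.6; 2 118.1; 5 117.9; 8 117.7; 11 117.6; 14 117.9; 17 117.8; 20 117.8; 23 117.9; 26 117.2; 29 117.9; 32 117.7; 35 118.0; 38 117.8; 41 117.6; 44 117.8; 47 117.8; 50 117.7; 53 117.6; 56 112.4; 59 112.5; 62 117.8; 65 117.7; 68 118.0; 71 118.0; 74 None; 77 None; 80 None; 83 None; 86 None; 89 None; 92 None; 95 None; 98 None; 101 None;
```

View pics/w12.png

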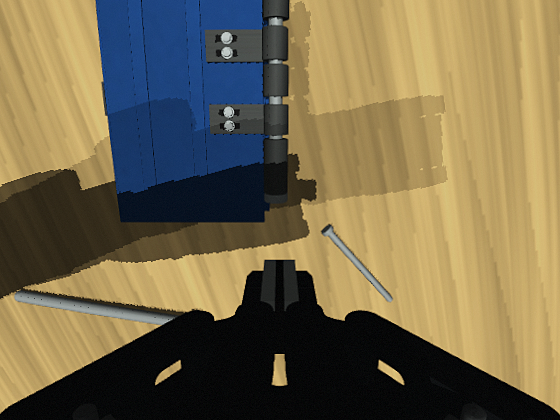

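View pics/s12z.png

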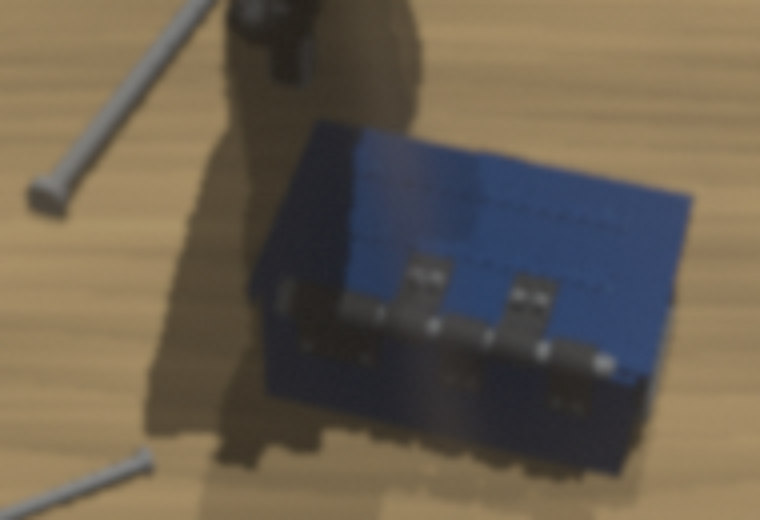

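Request:
arm_command(
  plan=[
    [0,-0.04,-0.02,0,0],
    [0,-0.08,-0.02,0,0],
    [0,-0.1,-0.02,0,0],
    [0,-0.1,-0.02,0,0],
    [0,-0.1,-0.02,0,0],
  ],
)

```text
time: 14.33
tcp_pos: [0.6566, 0.1096, 0.2914]
tool_rot: [-1.065, 1.405, -1.408]
contact_force: [0.7, -1.0, -0.1]
gripper_width: -0.0
```

```bash
python3 stt.py; python3 - <<'E'
from fit import *
st,im,D=snap('wrist','w13')
P,u,v,im,st=cloud('w13'); B=tob(P,FB)*1000
xb=[]
for n,a in dict(b1=(-80,-42,62,90),b2=(4,20,62,90),b3=(66,82,62,90),l1=(-28,-10,62,90),l2=(34,52,62,90)).items():
    q=seg(B,*a,108)
    if len(q)<50: print(n,len(q)); continue
    x,ym,s=cyl(q); print(n,x.round(2),s.round(2))
s=B[(B[:,2]>92)&(B[:,2]<97)]
for y in list(range(-112,-88,4))+list(range(92,116,4)):
    q=s[(abs(s[:,1]-y)<2.5)&(s[:,0]<75)]; h,ed=np.histogram(q[:,0],np.arange(20,76,.5)); k=np.nonzero(h>=3)[0]
    if len(k): print('rear',y,ed[k[-1]+1],end=' ')
for x in range(-60,65,15):
    q=s[abs(s[:,0]-x)<3]; print('x',x,len(q),np.percentile(q[:,1],[.5,99.5]).round(1) if len(q)>20 else '', np.median(q[:,2]).round(2) if len(q) else '')
pin=B[(abs(B[:,0]-76)<4)&(B[:,2]>103)&(B[:,2]<120)]
h,e=np.histogram(pin[:,1],np.arange(-110,110,.5)); print('y extent',e[np.nonzero(h>3)[0]][[0,-1]])
E
```

```text
t 14.33 box mm [[ 76.   13.  291.4]] yawerr -89.8 F box [ 0.9 -0.8 -0.1] w -0.0 tq [-0.   -0.01 -0.01]
b1 [ 75.98 106.08] 0.6
b2 [ 76.   106.09] 0.6
b3 [ 75.93 106.07] 0.63
l1 [ 76.14 106.04] 0.62
l2 [ 75.23 106.15] 0.64
rear 92 64.0 rear 96 64.0 rear 100 64.0 rear 104 64.0 rear 108 64.0 rear 112 64.0 x -60 1142 [-80.3 115.5] 94.35
x -45 1124 [-79.3 116. ] 95.45
x -30 1152 [-79.9 116.5] 94.44
x -15 1148 [-80.  116.4] 94.39
x 0 1107 [-79.  115.9] 95.21
x 15 1017 [-79.7 116.3] 94.42
x 30 867 [-80.2 116.9] 94.36
x 45 868 [-80.1 117. ] 94.42
x 60 881 [-79.1 117. ] 94.38
y extent [-60.5  96. ]
```

View pics/w13.png

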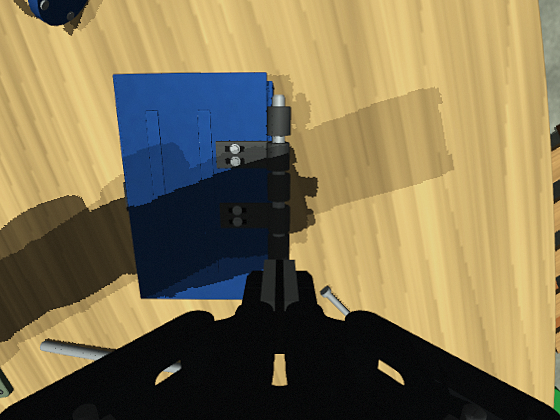

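The wrist picture shows the pin's nose at (279,100) beyond the last barrel and the five barrels in one line at column 280. The lid is flat on the box and the robot is clear of everything. I'm handing in.

```bash
python3 -c "
from h import *
print(r.job_done())"
```

```text
the job is handed in; nothing more can be done
None
```

The hinge is back together: the pin is through all five barrels with its head against the first one. I handed the job in at about 14.4 s.

**What I did:** I pushed the lid back about 15 mm with both fingers on its front skirt, which also squared it. Next I gripped the pin near its head, lifted it level and slid it in past half-way. Then I pushed it home on its head with the fingers shut. The leaves needed no separate adjustment.

**Last checks:**
- **Pin:** The push force stayed around 1–3 N throughout, then rose to a firm stop at 7–10 N with no further travel. The nose stands out to about y = 96–97 mm, against 97 expected.
- **Barrels:** Before the pin went in, the lid barrels sat +0.8 and -0.4 mm off the box line. Afterwards the fits gave about +0.2 and -0.75 mm, all within the bore play.
- **Lid:** It lies flat, with its top at about z = 94.4 mm, and its rear edge is square to about 0.3°.
- **Bystanders:** The arm never touched them.

**What disagreed:**
- **Fingertips:** Both cameras showed them 8 mm (shut) to 19 mm (open) behind the reported TCP, not ahead of it as described. I worked to the measured value.
- **Lid side edges:** They leaned about 0.5° in opposite directions, which I put down to the camera view rather than a turned lid.

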